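# Stopper the vacuum jar and hold the pump drawn to its mark

## Task

Close the white vacuum jar by setting the smaller of the two rubber stoppers from the wooden rack fully home in its neck, and let go of it. Then pull the hand pump's spring-return handle out until its wooden bar is level with the brass marker beside it, and finish while still holding it there. Leave the larger stopper and everything else where they are.

Things in the scene. Friction and masses are not known exactly. Their poses are not given: they have to be found in the camera images.
- stand: Pump stand: dark wooden board 290x240 mm, 16 thick, fixed, with a white jar, a pump barrel lying on it and the marker's rail. Origin on the worktop; board x -160..130, y +-120 mm. The x axis runs along the pump from handle to barrel: the handle pulls out level along -x, towards the robot. Pump axis at y -45, z 50; barrel x -20..109, top z 71. Place and yaw vary.
- jar_neck (a point): Centre of the mouth of the jar's neck at its rim, 122 mm above the worktop (at 30, 65, 122 mm in the stand's frame). Bore 30 mm across, straight, 35 mm deep; neck 42 mm across outside; the jar's body below is 84 mm across. Same axes as the stand.
- small_stopper: Smaller dark rubber stopper, loose, ~60 g, 72 mm tall. Origin at its foot's centre, z up. Taper 21 mm wide at the foot, 27 at height 26; flange 42 wide at 26-32; above, to 72, a round knob 24 wide to grip (fingertips stay above the flange). It starts upright, hung by its flange in a hole of the rack, foot 8 mm above the worktop. Fully home: flange on the neck's rim, foot 26 mm below the rim.
- large_stopper: Larger dark rubber stopper, loose, same height and form: foot 32 mm across, flange 50 mm, knob 32 mm. Too big for the jar; leave it in its hole of the rack. Origin at the centre of its foot.
- stopper_rack: Wooden block 66 x 150 x 34 mm, fixed to the worktop, left of the stand, with two holes 37 mm across and 28 mm deep, 37 mm either side of its centre along its y axis. Origin under its centre. Which stopper is in which hole varies, as do its place and yaw.
- pump_handle (a joint): How far the pump's handle is drawn out, in m: 0 pushed home (rest), up to 0.085. A spring pulls it back with about 4.5 N at rest plus 0.9 N per cm drawn.
- handle_bar (a point): Centre of the handle's wooden grip bar: 14 mm thick, 84 long, level, along the stand's y, 95 mm above the worktop, on two upright wires 64 mm apart; 40 mm clear below it to the pump rod. At rest it is 65 mm in front of the barrel's end. Pinch its middle from above, one finger in front, one behind. Moves with the handle; same axes as the stand.
- marker_top (a point): Rounded top of the brass marker: a slim fixed upright, 8 mm wide, on a rail beside the pump, 56 mm to the stand's -y side of the bar's centre, at the bar's height. Its place varies: 30 to 58 mm out from the bar's rest position. At the mark, the bar's centre is level with it along the stand's x. Same axes as the stand.
- cup: Bystander: pale cup, 59 mm across, 61 mm tall, loose; behind the rack. Origin under its centre.
- prop: Bystander: white cylindrical kiln prop, 41 mm across, 50 mm tall, loose; behind the rack, right of the cup. Origin under its centre.
- tape: Bystander: roll of tape lying flat, 84 mm across, 24 mm tall, loose; right of the stand. Origin under its centre.
- stilt: Bystander: small white three-armed kiln stilt, 47 x 42 x 18 mm, loose on the stand's board in front of the jar. Origin under its centre.
Mind the look-alikes: they are no part of the job. What is shaped like the small_stopper but green or purple is not meant.

How it is judged:
On the way, in this order (a step that is already met when the one before it is completed fails the run):
1. the smaller stopper sits fully home in the jar's neck, let go, with the pump's handle still home (z of small_stopper in the frame of jar_neck between -0.029 and -0.023 m and horizontal distance between small_stopper and jar_neck below 0.005 m and angle between small_stopper's own z axis and vertical below 0.1 rad and contact force between the fingers and small_stopper below 0.1 N and value of joint pump_handle below 0.012 m), for 0.2 s.
2. the handle's bar is held level with the marker (x of handle_bar in the frame of marker_top between -0.005 and 0.005 m and contact force between the fingers and pump_handle above 3 N), for 0.5 s.
At the end, for the whole second after the job is handed in: The smaller stopper is fully home in the jar's neck (foot 26 mm below the rim within 3 mm, centred within 5 mm, tilted under 0.1 rad) and untouched by the fingers; the fingers hold the pump's handle (over 3 N) at rest with the bar within 5 mm of the marker along the stand's x (all of step 2 and z of small_stopper in the frame of jar_neck between -0.029 and -0.023 m and horizontal distance between small_stopper and jar_neck below 0.005 m and angle between small_stopper's own z axis and vertical below 0.1 rad and contact force between the fingers and small_stopper below 0.1 N and velocity of joint pump_handle between -0.01 and 0.01 m/s and linear speed of small_stopper below 0.01 m/s); the arm keeps its last pose, push and grip.
It fails at once if a bystander is moved by more than 30 mm (distance of any of cup, prop, tape, stilt from where it was at the start of the episode above 0.03 m).
It fails at once if the larger stopper is moved by more than 20 mm (distance of large_stopper from where it was at the start of the episode above 0.02 m).
It also fails if it takes over 48 s, if anything falls off the work surface, if the arm or the gripper's body presses on something with over 40 N, if the wrist force passes 120 N, or if a joint passes its speed limit or range.

## Robot

A 7-joint arm with a two-finger parallel gripper is mounted at the origin on a cart in front of the work surface, level with it; the furniture and walls round the work are solid. World frame = base frame: x ahead of the robot, y to its left, z up, the work surface at z = 0. Lengths are in m, angles in rad, forces in N, time in s.
With the tool pointing down it reaches from about 0.375 to 0.925 m from the base axis. Payload 3.1 kg.
Tool frame: the origin (TCP) lies at the very end of the fingers, on their centre line; the grasp point (between the pads) lies 19 mm behind it (arm.hold_point_z is the distance from the TCP to the grasp point, in m); z points along the fingers, y is the line along which they close (so a half turn about z gives the same grasp; the last joint's range is limited). The gripper opens to 85 mm and grips with 20 to 120 N. Pads are 22 mm wide; open, the fingers measure 114 mm over their backs; the gripper's body (76 mm by 85 mm) begins 54 mm behind the grasp point. The pads swing forward as they close: fully open they stand 13 mm farther back than shut.
Start: joints at [1.173, 0.383, 0.044, 1.598, -0.018, 1.161, -0.05], TCP at [0.192, -0.621, 0.231] pointing down, gripper open.
Joint ranges: [-2.61, 2.61], [-0.41, 2.15], [-1.48, 1.57], [0, 2.5], [-1.57, 4.71], [0.05, 1.97], [-2.85, 2.85]. Speed limits (rad/s): [2.79, 2.79, 3.14, 3.14, 3.14, 3.14, 3.14].

## Interface

Orientations are given as a unit quaternion [x, y, z, w].
In Python, from plant import sense, grab_frame, ticket, spotter, arm gives the robot as it stands.
- The arm moves only by the shell command python3 -m inch 'ROWS' [FORCE]. ROWS is text: rows parted by semicolons, each of 7 numbers parted by spaces: the opening, from 0 (shut) to 1 (fully open), then the shift along the world's x, y, z in units of 30 mm (1.0 is 30 mm), then the turn, a rotation vector about the world's x, y, z in units of 5 degrees (1.0 is 5 degrees). In form: jaw dx dy dz ax ay az; .... A call has 1 to 12 rows; each row is the pose to reach, as a shift and turn from the pose commanded when the call began; what a row does not reach only later rows make up. A row lasts 1/12 s, in which the tool goes at most 41.7 mm and 7.16 degrees, less where a joint would pass 70% of its speed; a pose out of reach is approached as far as the arm can. A call with a gripper value outside its range is refused whole. The fingers move at their own pace and stop on an object; FORCE is the grip in N (left out, the last holds). Time passes only in rows, so rows that repeat a pose let the fingers close. It gives the time, the measured TCP pose, the force, the opening and the grip force at its end, in the units of the state.
- sense(): the state, without advancing time (a new reading comes with each control period).
- grab_frame(name): name is "side" or "top" or "wrist"; returns a dict with "img" (480x640x3 uint8, red, green, blue), "vertical_fov" (degrees; the focal length in pixels is half the picture's height over the tangent of half this angle, whatever the lens; pixels are square), "cx", "cy" (the principal point, pixels), "extrinsics" (4x4, takes a point from camera to world coordinates). Camera axes: x right, y down, z forward; pixel columns grow to the right and rows downward; lengths in m; the calibration is good to about 2 mm. A picture is of the moment at which its call begins. There is no depth.
- ticket.hand_in(): hands the job in; it is judged then, once.
Trained networks look in a picture, given as the dict that the camera call returned (one of the last four; its "shot" number tells which), for a name from the list of things; names that differ only in an ending like _2 or _b are one class to them, and where a whole thing is asked for, a point or a joint stands for the part that bears it (a point fixed in the world has none). Each returns a list of dicts, best first, with "p" (0 to 1); they miss things now and then, are a little off and sometimes report something else, mostly with a low value. They report only what shows in the picture. A call takes as long as a camera call. They do not tell look-alikes from the thing itself.
- spotter.recognise(picture, target): "position" ([x, y, z] in m, in the coordinates of the camera as it stood for that picture, good to about 4 mm: the middle of the surface that is visible of it).
- spotter.pinpoint(picture, target): "position" ([x, y, z] in m, in the coordinates of the camera as it stood for that picture, good to about 4 mm: a listed point, or the origin of a listed thing).
The state is a dict: "clock": time; "joints": joint angles; "joint_vel": joint speeds; "joint_efforts": joint torques, N m; "tcp_pos": TCP position; "orientation": TCP orientation; "force": force on the tool from outside, world axes, zero at the start; "moment": the same for the moment, N m; "finger_gap": finger opening in m; "finger_force": force on a finger pad.
Only numpy, scipy, OpenCV 4.12 (cv2) and the standard library are available. Lean on these libraries where they do the work, as an engineer would, in place of code of your own. Each camera call takes 0.05 s, during which the arm holds its last target. There are 200 camera calls.

## Working session

There is one attempt and no reset: what is moved stays moved. The work goes in short steps, Python scripts to look and compute and a shell command to move; the robot and the scene stay as the last step left them, time stands still between calls to the robot, and variables do not carry over. Pictures are saved under pics/ and viewed, at most 10 in all, crops included, and the job is handed in when it is done.

```bash
ls; mkdir -p pics
cat > h.py <<'E'
import numpy as np,cv2
from plant import sense,grab_frame,ticket,spotter,arm
def W(f,p): E=np.array(f["extrinsics"]);return E[:3,:3]@np.array(p)+E[:3,3]
def px(f,w):
    E=np.array(f["extrinsics"]);c=E[:3,:3].T@(np.array(w)-E[:3,3]);F=240/np.tan(np.radians(f["vertical_fov"])/2)
    return (f["cx"]+F*c[0]/c[2],f["cy"]+F*c[1]/c[2])
def ray(f,u,v,z):
    E=np.array(f["extrinsics"]);F=240/np.tan(np.radians(f["vertical_fov"])/2)
    d=E[:3,:3]@np.array([(u-f["cx"])/F,(v-f["cy"])/F,1]);return E[:3,3]+d*(z-E[2,3])/d[2]
def find(f,names,n=3):
    for t in names:
        for r in spotter.pinpoint(f,t)[:n]:
            w=W(f,r["position"]);print(t,round(r["p"],2),w.round(4),np.round(px(f,w)))
def save(f,n,crop=None,s=1):
    i=f["img"]
    if crop: i=i[crop[1]:crop[3],crop[0]:crop[2]]
    cv2.imwrite("pics/"+n,cv2.resize(i[...,::-1],None,fx=s,fy=s,interpolation=cv2.INTER_CUBIC))
E
python3 - <<'E'
from h import *
names=["stand","jar_neck","small_stopper","large_stopper","stopper_rack","handle_bar","marker_top","cup","prop","tape","stilt"]
ims=[]
for c in ["top","side"]:
    f=grab_frame(c);save(f,c+"0.png");print(c,np.array(f["extrinsics"])[:3,3]);find(f,names)
s=sense();print(s["clock"],s["tcp_pos"],s["orientation"],s["finger_gap"])
E
```

```text
pics
top [0.45573849 0.00606316 1.13953645]
stand 0.77 [ 0.6324 -0.097  -0.0031] [371. 218.]
jar_neck 0.95 [ 0.6422 -0.0257  0.1232] [344. 205.]
jar_neck 0.69 [0.5384 0.2758 0.0083] [221. 256.]
jar_neck 0.5 [ 0.7125  0.2179 -0.0022] [246. 188.]
small_stopper 0.78 [0.5366 0.2736 0.0055] [222. 257.]
small_stopper 0.75 [0.4183 0.241  0.0007] [235. 305.]
small_stopper 0.68 [ 0.5996  0.1784 -0.0011] [261. 232.]
large_stopper 0.78 [0.5536 0.348  0.0062] [192. 251.]
stopper_rack 0.69 [ 0.5442  0.3087 -0.0029] [209. 255.]
stopper_rack 0.57 [ 4.753e-01 -3.140e-01  2.000e-04] [460. 279.]
stopper_rack 0.38 [ 0.5572 -0.1632  0.0973] [404. 243.]
handle_bar 0.6 [ 0.5545 -0.1653  0.0967] [405. 244.]
marker_top 0.68 [ 0.6301 -0.0978 -0.0011] [371. 218.]
marker_top 0.55 [ 0.5418 -0.2284  0.0938] [433. 250.]
cup 0.69 [ 7.153e-01  3.001e-01 -6.000e-04] [213. 187.]
prop 0.82 [7.098e-01 2.188e-01 3.000e-04] [245. 189.]
prop 0.19 [ 0.5396 -0.2276  0.0973] [433. 250.]
tape 0.86 [ 0.4742 -0.316   0.0021] [461. 280.]
tape 0.64 [ 0.7083  0.2196 -0.0017] [245. 189.]
stilt 0.46 [ 0.5173 -0.0442  0.0177] [351. 2
[... 297 characters left out ...]
5. 213.]
small_stopper 0.71 [0.5134 0.1753 0.0031] [282. 218.]
large_stopper 0.57 [0.5482 0.3485 0.0085] [283. 169.]
large_stopper 0.16 [ 0.5147 -0.0417  0.0177] [303. 284.]
stopper_rack 0.64 [ 0.5419  0.3105 -0.0009] [283. 181.]
handle_bar 0.93 [ 0.5535 -0.1598  0.0972] [337. 300.]
handle_bar 0.42 [0.713  0.2994 0.0055] [352. 172.]
marker_top 0.81 [ 0.5315 -0.2267  0.0952] [335. 333.]
cup 0.68 [0.7142 0.3    0.0054] [352. 172.]
prop 0.83 [0.7046 0.2172 0.0031] [357. 194.]
tape 0.7 [ 0.4697 -0.3157  0.0022] [312. 415.]
stilt 0.76 [ 0.52   -0.0381  0.0163] [305. 283.]
1.2 [ 0.19200064 -0.62099904  0.23126882] [ 9.88781327e-01  1.49370299e-01  1.86569600e-05 -9.12563510e-07] 0.0855110428411809
```

View pics/top0.png

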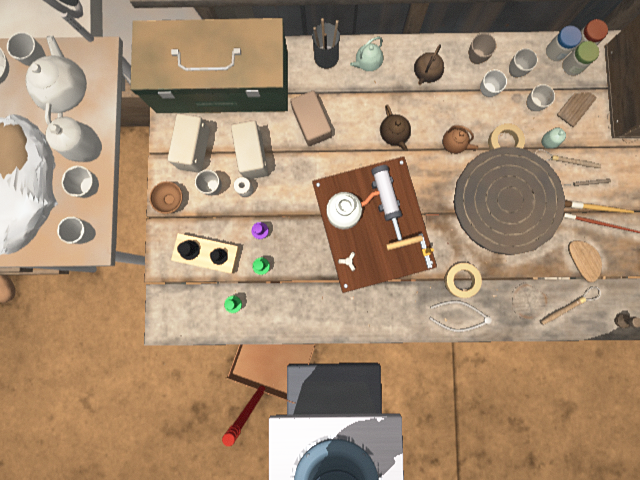

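```bash
python3 -c "
import cv2
a=cv2.imread('pics/side0.png')[140:240,230:400];cv2.imwrite('pics/c1.png',cv2.resize(a,None,fx=4,fy=4,interpolation=2))"
```

```text
(no output)
```

View pics/c1.png

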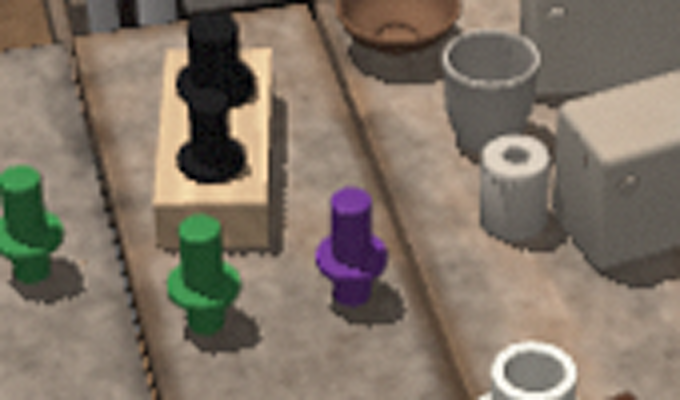

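The dark stoppers are at top-view (190,249), which is larger, and (219,256), which is smaller. The look-alikes are green at (262,265) and (232,304), and purple at (260,230). I choose the dark one at (219,256): the crop shows it as the slimmer, nearer one in the rack.

```bash
python3 -m inch '1 11.4 29.8 -1 0 0 12.2;1 11.4 29.8 -1 0 0 12.2;1 11.4 29.8 -1 0 0 12.2;1 11.4 29.8 -1 0 0 12.2;1 11.4 29.8 -1 0 0 12.2;1 11.4 29.8 -1 0 0 12.2;1 11.4 29.8 -1 0 0 12.2;1 11.4 29.8 -1 0 0 12.2;1 11.4 29.8 -1 0 0 12.2;1 11.4 29.8 -1 0 0 12.2;1 11.4 29.8 -1 0 0 12.2;1 11.4 29.8 -1 0 0 12.2'
```

```text
clock: 2.2
tcp_pos: [0.3709, -0.1525, 0.216]
orientation: [0.776, 0.63, 0.0, 0.001]
force: [0.5, -1.0, 0.4]
finger_gap: 0.0856
finger_force: 0.0
```

```bash
python3 -m inch '1 5.4 14.1 -.5 0 0 0;1 5.4 14.1 -.5 0 0 0;1 5.4 14.1 -.5 0 0 0;1 5.4 14.1 -.5 0 0 0;1 5.4 14.1 -.5 0 0 0;1 5.4 14.1 -.5 0 0 0;1 5.4 14.1 -.5 0 0 0;1 5.4 14.1 -.5 0 0 0;1 5.4 14.1 -.5 0 0 0;1 5.4 14.1 -.5 0 0 0;1 5.4 14.1 -.5 0 0 0;1 5.4 14.1 -.5 0 0 0'
python3 - <<'E'
from h import *
f=grab_frame("wrist");save(f,"w1.png");find(f,["small_stopper","large_stopper"])
print(sense()["tcp_pos"],sense()["orientation"],np.array(f["extrinsics"]).round(3))
E
```

```text
clock: 3.2
tcp_pos: [0.5322, 0.2787, 0.201]
orientation: [0.773, 0.634, 0.003, -0.004]
force: [-1.3, 1.7, 0.0]
finger_gap: 0.0853
finger_force: 0.0
small_stopper 0.92 [ 0.5993  0.1767 -0.0018] [407. 301.]
small_stopper 0.75 [ 0.5173  0.1733 -0.001 ] [320. 321.]
small_stopper 0.7 [0.7108 0.2175 0.0012] [530. 237.]
large_stopper 0.85 [0.5563 0.3457 0.0132] [327. 122.]
[0.53227949 0.26877318 0.200197  ] [ 7.75879419e-01  6.30880966e-01 -5.74584317e-04 -6.52457311e-05] [[ 0.981 -0.188 -0.053  0.545]
 [-0.196 -0.944 -0.266  0.348]
 [-0.     0.271 -0.962  0.345]
 [ 0.     0.     0.     1.   ]]
```

View pics/w1.png

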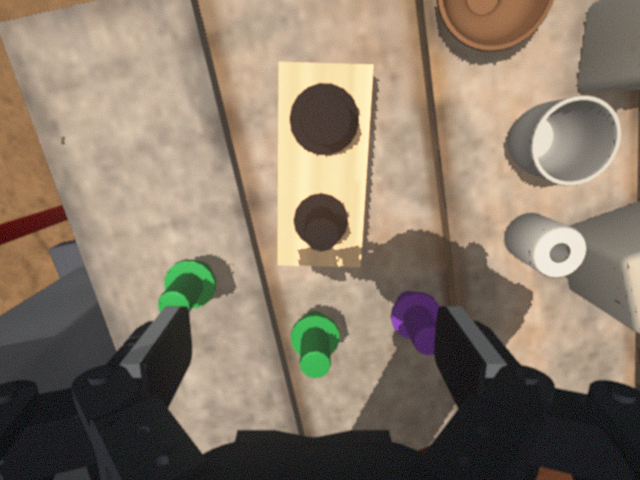

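The wrist view shows the small dark stopper at about (321,222), the large at (325,119), greens at (188,285) and (315,345), and purple at (416,320). The gripper is aligned with the rack.

Run:
```python
from h import *
f=grab_frame("wrist")
i=f["img"]; m=(i.max(2)<75).astype(np.uint8); m[265:]=0;m[:185]=0;m[:,:285]=0;m[:,360:]=0
n,l,st,c=cv2.connectedComponentsWithStats(m);k=1+np.argmax(st[1:,4]);print(st[k],c[k])
print("flange c",ray(f,st[k][0]+st[k][2]/2-.5,222,.040))
for p in [(.535,.273),(.5325,.273),(.5345,.2715)]:
    for r,z in [(.021,.040),(.012,.08)]:
        q=np.array([px(f,(p[0]+r*np.cos(a),p[1]+r*np.sin(a),z)) for a in np.linspace(0,6.28,60)]);print(p,z,q.min(0).round(1),q.max(0).round(1))
print(sense()["tcp_pos"],sense()["orientation"],sense()["clock"])
```

```text
[296 191  48  43 767] [322.40286832 212.28031291]
flange c [0.5359854  0.26398974 0.04      ]
(0.535, 0.273) 0.04 [287.9 183.1] [343.7 237.7]
(0.535, 0.273) 0.08 [298.1 206.3] [334.5 241.5]
(0.5325, 0.273) 0.04 [284.7 183.7] [340.5 238.3]
(0.5325, 0.273) 0.08 [294.4 207. ] [330.8 242.3]
(0.5345, 0.2715) 0.04 [287.7 185.2] [343.4 239.6]
(0.5345, 0.2715) 0.08 [297.9 208.6] [334.2 243.8]
[0.53257253 0.26730909 0.20021137] [ 7.76509325e-01  6.30105166e-01 -7.35012535e-04  4.55205175e-04] 3.4
```

Run:
```python
from h import *
f=grab_frame("wrist")
g=dict(f);i=f["img"].copy()
i=cv2.resize(i,None,fx=4,fy=4,interpolation=cv2.INTER_CUBIC)
p=(.538,.267)
for r,z,c in [(.021,.040,(255,0,0)),(.012,.08,(0,255,0))]:
    q=np.array([px(f,(p[0]+r*np.cos(a),p[1]+r*np.sin(a),z)) for a in np.linspace(0,6.28,60)])
    cv2.polylines(i,[np.int32(q*4+1.5)],True,c,1)
i=i[165*4:275*4,250*4:390*4]
i=np.uint8(255*(i/255.)**.5)
cv2.imwrite("pics/w2.png",i[...,::-1]);print(sense()["tcp_pos"])
```

```text
[0.53275242 0.26659307 0.20034449]
```

View pics/w2.png

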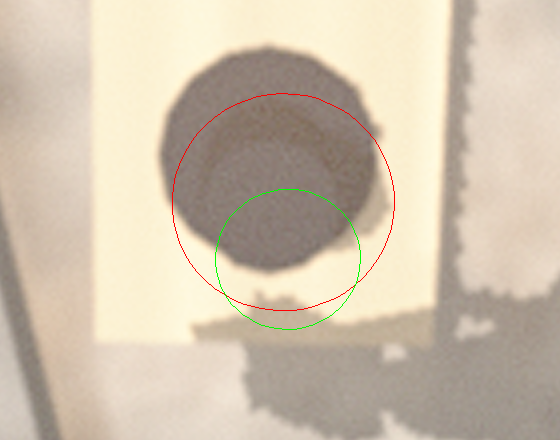

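```bash
python3 -m inch '1 .1 .3 -1 0 0 0;1 .1 .3 -2 0 0 0;1 .1 .3 -3 0 0 0;1 .1 .3 -3.8 0 0 0;1 .1 .3 -4.6 0 0 0;1 .1 .3 -5.1 0 0 0;1 .1 .3 -5.1 0 0 0;1 .1 .3 -5.1 0 0 0' 30
python3 - <<'E'
from h import *
f=grab_frame("wrist");save(f,"w3.png",(150,50,550,350),2);print(sense()["tcp_pos"],sense()["clock"])
E
```

```text
clock: 4.12
tcp_pos: [0.5356, 0.2762, 0.0475]
orientation: [0.777, 0.63, -0.001, 0.0]
force: [0.0, -0.2, 0.8]
finger_gap: 0.0852
finger_force: 0.0
[0.53650569 0.27735371 0.04873739] 4.1667
```

View pics/w3.png

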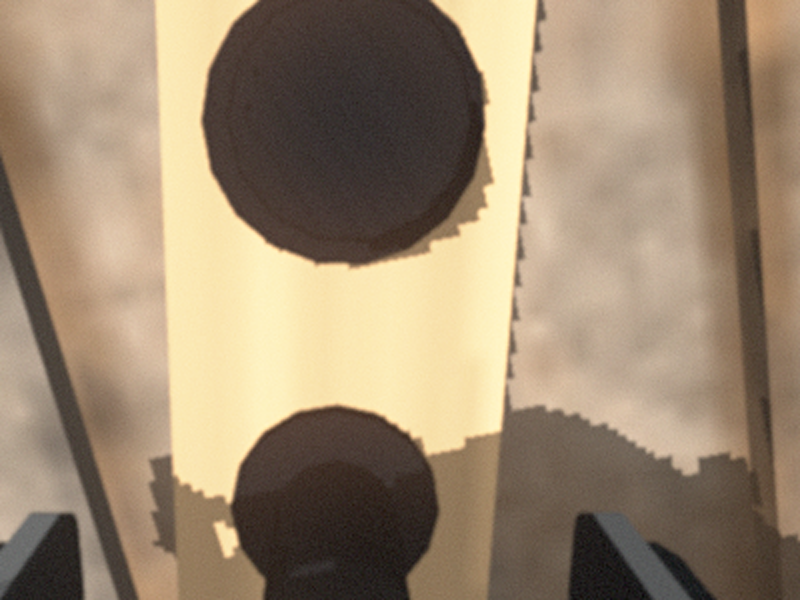

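The stopper stands between the fingers (flange at crop (336,505), fingertips at 75 and 575). I'll check the fore-aft offset from the flange's edge.

Run:
```python
from h import *
f=grab_frame("wrist");s=sense()
print(ray(f,318,302.5,.040),s["tcp_pos"],f["cx"],f["cy"])
p=s["tcp_pos"]
print(px(f,(p[0],p[1],.04)))
for r in (.021,):
    q=np.array([px(f,(p[0]+r*np.cos(a),p[1]+r*np.sin(a),.040)) for a in np.linspace(0,6.28,60)]);print(q.min(0),q.max(0))
```

```text
[0.53810203 0.27780358 0.04      ] [0.53700384 0.27805773 0.04949099] 312.7271841603627 237.95093513078177
(np.float64(315.20211389437094), np.float64(302.4527738942773))
[263.03259441 252.93322545] [367.30471117 348.57961011]
```

```bash
python3 -m inch '0 0 0 0 0 0 0;0 0 0 0 0 0 0;0 0 0 0 0 0 0;0 0 0 0 0 0 0;0 0 0 0 0 0 0;0 0 0 0 0 0 0;0 0 0 0 0 0 0;0 0 0 0 0 0 0' 40
```

```text
clock: 4.88
tcp_pos: [0.5359, 0.278, 0.0481]
orientation: [0.776, 0.631, 0.0, 0.0]
force: [0.0, -0.4, 3.4]
finger_gap: 0.0229
finger_force: 39.3
```

```bash
python3 -m inch '0 0 0 .8 0 0 0;0 0 0 1.8 0 0 0;0 0 0 3 0 0 0;0 0 0 4.2 0 0 0;0 0 -.8 5 0 0 1;0 .4 -2 5 0 0 2.4;0 .8 -3.2 5 0 0 3.8;0 1.3 -4.4 5 0 0 5;0 1.8 -5.6 5 0 0 5.4;0 2.2 -6.8 5 0 0 5.4;0 2.6 -8 5 0 0 5.4;0 3.1 -9.1 5 0 0 5.4'
python3 -m inch '0 .35 -.6 0 0 0 0;0 .4 -1 0 0 0 0;0 .4 -1 0 0 0 0;0 .4 -1 0 0 0 0;0 .4 -1 0 0 0 0'
python3 - <<'E'
from h import *
f=grab_frame("wrist");save(f,"w4.png");s=sense();print(s["tcp_pos"],s["orientation"],s["finger_gap"],s["clock"])
find(f,["jar_neck","small_stopper"],2)
np.save("w4.npy",np.array(f["extrinsics"]))
for c in ["side","top"]:
    g=grab_frame(c);find(g,["jar_neck","small_stopper"],2);save(g,c+"4.png")
E
```

```text
clock: 5.88
tcp_pos: [0.6279, 0.0018, 0.1967]
orientation: [0.608, 0.794, -0.001, -0.0]
force: [-0.5, 0.1, 1.0]
finger_gap: 0.0231
finger_force: 39.3
clock: 6.3
tcp_pos: [0.6394, -0.0217, 0.1975]
orientation: [0.606, 0.796, 0.0, -0.001]
force: [-0.3, -0.2, -0.5]
finger_gap: 0.0228
finger_force: 39.3
[ 0.63955223 -0.02136348  0.19773939] [ 6.05515013e-01  7.95833388e-01  5.08597581e-04 -7.27531633e-04] 0.023130409226966374 6.35
jar_neck 0.59 [ 0.6437 -0.026   0.1203] [318. 261.]
small_stopper 0.88 [ 0.6385 -0.0219  0.1562] [311. 275.]
jar_neck 0.71 [ 0.6405 -0.028   0.1204] [363. 232.]
small_stopper 0.77 [ 0.421   0.2407 -0.002 ] [239. 208.]
small_stopper 0.75 [0.514  0.1747 0.0039] [283. 218.]
jar_neck 0.62 [ 0.641  -0.0291  0.1233] [345. 205.]
small_stopper 0.63 [0.5132 0.1704 0.0008] [264. 266.]
small_stopper 0.63 [0.4208 0.241  0.0015] [235. 304.]
```

View pics/w4.png

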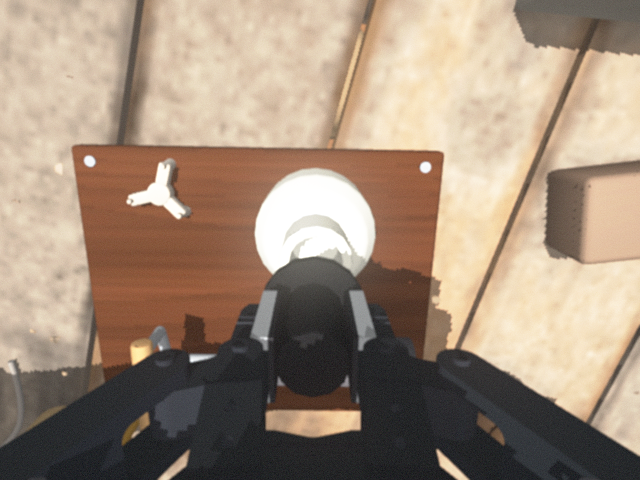

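Wrist view: the jar's rim shows behind the held stopper, with its arc top at about (318,214). The stopper's flange is centred at about u 315, and the stilt is at (160,190). I'll overlay the neck estimate to refine it.

Run:
```python
from h import *
f=grab_frame("wrist");s=sense();print(s["tcp_pos"],s["orientation"])
i=cv2.resize(f["img"],None,fx=4,fy=4,interpolation=cv2.INTER_CUBIC)
i=np.uint8(255*(i/255.)**1.5)
p=(.6416,-.0271);t=s["tcp_pos"]
for p,r,z,c in [(p,.021,.122,(255,0,0)),(p,.015,.122,(255,160,0)),(t,.021,s["tcp_pos"][2]-.008,(0,255,0))]:
    q=np.array([px(f,(p[0]+r*np.cos(a),p[1]+r*np.sin(a),z)) for a in np.linspace(0,6.28,80)])
    print(q.min(0),q.max(0));cv2.polylines(i,[np.int32(q*4+1.5)],True,c,1)
i=i[160*4:310*4,230*4:400*4]
cv2.imwrite("pics/w5.png",i[...,::-1])
```

```text
[ 0.64053339 -0.0251165   0.1976478 ] [ 6.07439623e-01  7.94365849e-01 -2.46092080e-05  4.96472718e-05]
[276.17691718 220.07552676] [351.05151715 291.02905647]
[286.87136759 230.66543843] [340.34516276 281.33025015]
[260.65984351 256.36624644] [365.16852267 351.89849942]
```

View pics/w5.png

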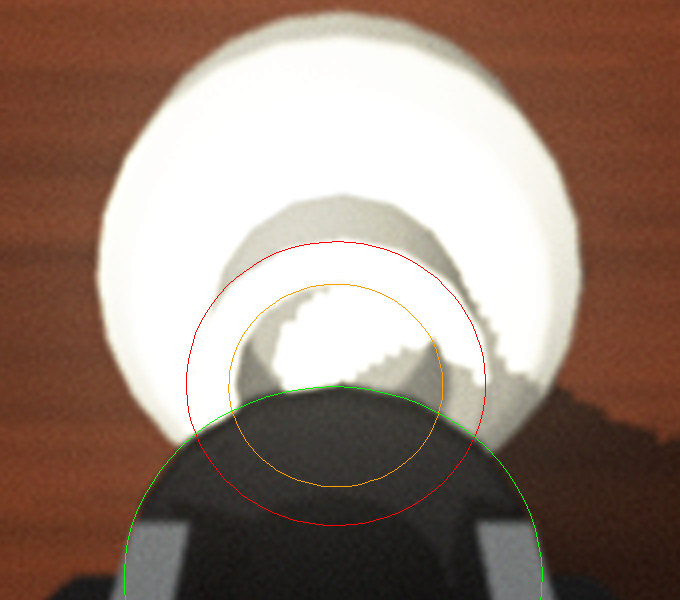

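```bash
python3 -m inch '0 .07 -.06 0 0 0 0;0 .07 -.06 -.5 0 0 0;0 .07 -.06 -1 0 0 0;0 .07 -.06 -1 0 0 0;0 .07 -.06 -1 0 0 0;0 .07 -.06 -1 0 0 0'
```

```text
clock: 7.3
tcp_pos: [0.6422, -0.027, 0.1667]
orientation: [0.607, 0.794, -0.0, -0.001]
force: [1.1, 0.2, -0.0]
finger_gap: 0.0226
finger_force: 39.3
```

Positioned at the neck estimate; now down into the neck.

```bash
python3 -m inch '0 0 0 -.2 0 0 0;0 0 0 -.4 0 0 0;0 0 0 -.6 0 0 0;0 0 0 -.75 0 0 0;0 0 0 -.85 0 0 0;0 0 0 -.85 0 0 0;0 0 0 -.85 0 0 0'
```

```text
clock: 7.88
tcp_pos: [0.6425, -0.027, 0.1418]
orientation: [0.607, 0.794, -0.0, -0.0]
force: [0.4, -0.7, -0.7]
finger_gap: 0.0231
finger_force: 39.3
```

```bash
python3 -m inch '0 0 0 -.1 0 0 0;0 0 0 -.18 0 0 0;0 0 0 -.24 0 0 0;0 0 0 -.28 0 0 0;0 0 0 -.28 0 0 0'
```

```text
clock: 8.3
tcp_pos: [0.6429, -0.0268, 0.1361]
orientation: [0.608, 0.794, -0.0, 0.0]
force: [-4.4, 0.1, 9.4]
finger_gap: 0.0226
finger_force: 40.4
```

```bash
python3 -m inch '0 0 0 -.05 0 0 0;.5 0 0 0 0 0 0;1 0 0 0 0 0 0;1 0 0 0 0 0 0;1 0 0 0 0 0 0;1 0 0 1 0 0 0;1 0 0 2 0 0 0;1 0 0 2.8 0 0 0;1 0 0 2.8 0 0 0;1 0 0 2.8 0 0 0;1 0 0 2.8 0 0 0'
python3 - <<'E'
from h import *
f=grab_frame("wrist");save(f,"w6.png");s=sense();print(s["tcp_pos"],s["orientation"],s["finger_gap"],s["clock"])
find(f,["jar_neck","small_stopper","handle_bar","marker_top"],2)
g=grab_frame("side");find(g,["small_stopper","handle_bar","marker_top"],2)
a=f["img"];b=g["img"];b=b[180:380,260:460]
cv2.imwrite("pics/m6.png",np.hstack([cv2.resize(a[100:420,120:440],(390,390)),cv2.resize(b,(390,390))])[...,::-1])
E
```

```text
clock: 9.22
tcp_pos: [0.642, -0.0273, 0.2166]
orientation: [0.608, 0.794, -0.001, -0.001]
force: [-0.5, 0.4, 0.5]
finger_gap: 0.0854
finger_force: 0.0
[ 0.64151204 -0.02741492  0.21589288] [ 0.60754691  0.79428233 -0.00099456 -0.00115737] 0.08525583546991672 9.2667
small_stopper 0.9 [ 0.6416 -0.0241  0.0971] [314. 227.]
small_stopper 0.93 [ 0.5134  0.1737 -0.0012] [283. 220.]
small_stopper 0.62 [ 0.5563 -0.1624  0.0917] [339. 303.]
handle_bar 0.97 [ 0.5559 -0.1626  0.0899] [339. 303.]
marker_top 0.76 [ 0.5362 -0.2245  0.0972] [337. 331.]
```

View pics/m6.png

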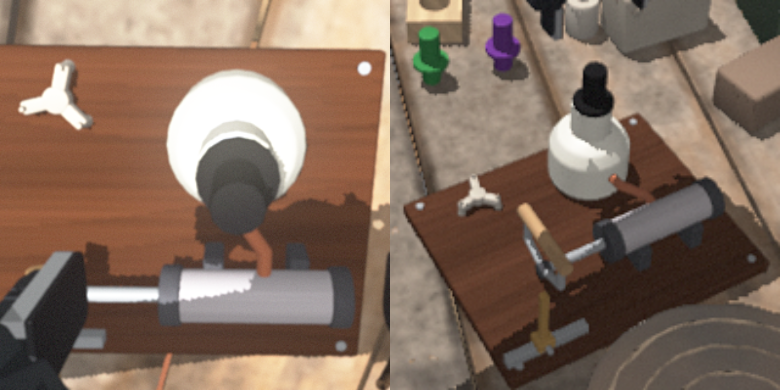

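The stopper sits in the neck with its flange on the rim in both views (left crop (238,190), right crop (593,100)), and the handle is home. Next, hover over the bar.

```bash
python3 -m inch '1 -.7 -1.1 0 0 0 0;1 -1.4 -2.2 0 0 0 0;1 -2 -3.3 0 0 0 0;1 -2.8 -4.5 -.7 0 0 -.2;1 -2.8 -4.5 -1.5 0 0 -.2;1 -2.8 -4.5 -1.5 0 0 -.2;1 -2.8 -4.5 -1.5 0 0 -.2;1 -2.8 -4.5 -1.5 0 0 -.2;1 -2.8 -4.5 -1.5 0 0 -.2'
python3 - <<'E'
from h import *
f=grab_frame("wrist");save(f,"w7.png");s=sense();print(s["tcp_pos"],s["orientation"],s["clock"])
find(f,["handle_bar","marker_top"],2)
g=grab_frame("top");find(g,["handle_bar","marker_top","small_stopper"],1)
E
```

```text
clock: 10.42
tcp_pos: [0.5611, -0.1592, 0.1748]
orientation: [0.613, 0.79, 0.001, 0.001]
force: [0.7, 0.9, -0.3]
finger_gap: 0.0852
finger_force: 0.0
[ 0.56099456 -0.15945252  0.17471423] [0.61279202 0.7902419  0.00133267 0.0013818 ] 10.4667
handle_bar 0.66 [ 0.5558 -0.16    0.0914] [303. 247.]
marker_top 0.61 [ 0.5406 -0.2249  0.0925] [253. 340.]
handle_bar 0.61 [ 0.5549 -0.1618  0.0963] [404. 244.]
small_stopper 0.78 [0.5143 0.1709 0.0009] [264. 266.]
```

View pics/w7.png

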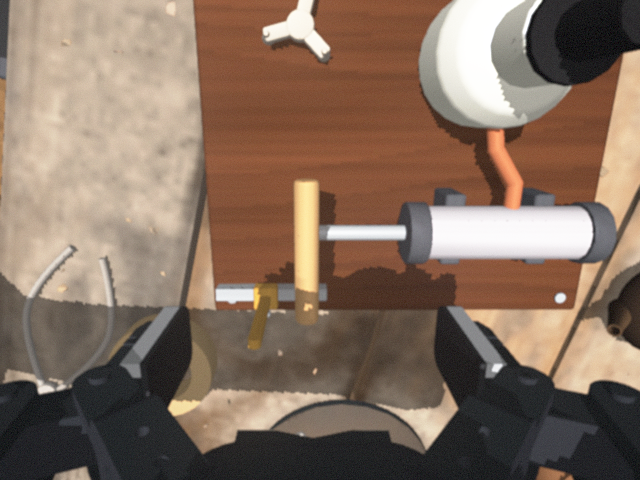

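Wrist view: the bar runs from (306,181) to (308,322), aligned with the fingers. The marker's top is at about (254,345) and the rail at (270,293).

Run:
```python
from h import *
f=grab_frame("wrist");s=sense();t=s["tcp_pos"];print(t)
i=cv2.imread("pics/w7.png")[...,::-1]
y=np.radians(14.4);R=np.array([[np.cos(y),np.sin(y)],[-np.sin(y),np.cos(y)]])
b1=ray(f,306,186,.1);b2=ray(f,307.5,316,.1);m=ray(f,254,344,.093)
print("bar",(b1+b2)/2,"marker",m,"barlen",b2-b1,"yaw",np.degrees(np.arctan2((b1-b2)[1],(b1-b2)[0]))-90)
b=(b1+b2)/2
print("bar-tcp in stand",R@(b-t)[:2],"marker-bar",R@(m-b)[:2])
```

```text
[ 0.55888701 -0.16181077  0.17293081]
bar [ 0.5559199  -0.16252127  0.1       ] marker [ 0.53916521 -0.22889564  0.093     ] barlen [ 0.01909174 -0.07320099  0.        ] yaw 14.617820019409407
bar-tcp in stand [-3.05058993e-03  4.97136656e-05] marker-bar [-0.03273495 -0.06012238]
```

```bash
python3 -m inch '1 0 0 -.8 0 0 0;1 0 0 -1.6 0 0 0;1 0 0 -2.4 0 0 0;1 0 0 -3 0 0 0;1 0 0 -3.2 0 0 0;1 0 0 -3.2 0 0 0;.5 0 0 -3.2 0 0 0;0 0 0 -3.2 0 0 0;0 0 0 -3.2 0 0 0;0 0 0 -3.2 0 0 0;0 0 0 -3.2 0 0 0;0 0 0 -3.2 0 0 0' 60
python3 -m inch '0 0 0 0 0 0 0;0 0 0 0 0 0 0;0 0 0 0 0 0 0' 60
```

```text
clock: 11.82
tcp_pos: [0.5585, -0.1624, 0.0773]
orientation: [0.614, 0.789, -0.0, 0.0]
force: [-2.8, 0.0, 16.5]
finger_gap: 0.0125
finger_force: 43.6
clock: 12.07
tcp_pos: [0.5585, -0.1623, 0.0775]
orientation: [0.614, 0.789, -0.001, 0.0]
force: [-3.0, -0.1, 6.2]
finger_gap: 0.0123
finger_force: 58.5
```

```bash
python3 -m inch '0 -.2 -.05 0 0 0 0;0 -.4 -.1 0 0 0 0;0 -.6 -.15 0 0 0 0;0 -.8 -.2 0 0 0 0;0 -1 -.26 0 0 0 0;0 -1 -.26 0 0 0 0;0 -1 -.26 0 0 0 0;0 -1 -.26 0 0 0 0'
python3 - <<'E'
from h import *
s=sense();print(s["tcp_pos"],s["orientation"],s["clock"])
f=grab_frame("wrist");find(f,["handle_bar","marker_top","small_stopper"],2)
g=grab_frame("side");find(g,["handle_bar","marker_top"],1)
h=grab_frame("top");find(h,["handle_bar","marker_top"],1)
a=cv2.resize(f["img"][200:440,140:460],(800,600),interpolation=2);cv2.imwrite("pics/w8.png",a[...,::-1])
b=cv2.resize(g["img"][270:370,280:410],(780,600),interpolation=2);cv2.imwrite("pics/s8.png",b[...,::-1])
import pickle;pickle.dump([f,g,h,s],open("p8.pkl","wb"))
E
```

```text
clock: 12.73
tcp_pos: [0.5324, -0.1691, 0.0776]
orientation: [0.614, 0.789, 0.003, 0.003]
force: [7.2, 1.0, -2.3]
finger_gap: 0.0121
finger_force: 58.9
[ 0.53243805 -0.16905855  0.0776191 ] [0.61411057 0.78920653 0.00328296 0.00323862] 12.7333
handle_bar 0.69 [ 0.532  -0.1681  0.0949] [313. 335.]
small_stopper 0.52 [ 0.531  -0.1699  0.0948] [309. 339.]
handle_bar 0.93 [ 0.5289 -0.1668  0.0916] [325. 307.]
marker_top 0.61 [ 0.5333 -0.2258  0.095 ] [335. 332.]
handle_bar 0.62 [ 0.5482  0.3099 -0.0028] [208. 253.]
```

View pics/w8.png

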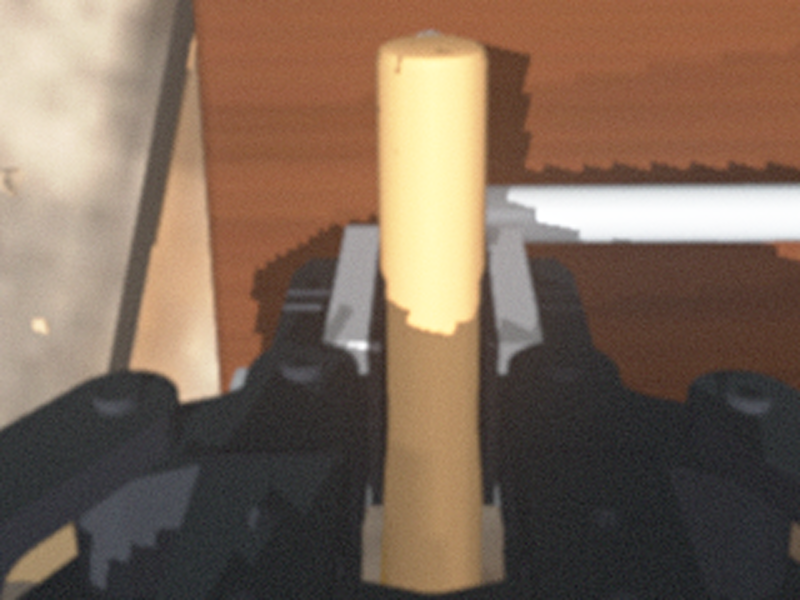

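Run:
```python
from h import *
import pickle
f,g,h,s=pickle.load(open("p8.pkl","rb"))
y=np.radians(14.5);R=np.array([[np.cos(y),np.sin(y)],[-np.sin(y),np.cos(y)]])
def seg(im,box,nm):
    x0,y0,x1,y1=box;c=im[y0:y1,x0:x1];hs=cv2.cvtColor(c,cv2.COLOR_RGB2HSV)
    m=((hs[...,0]>14)&(hs[...,0]<28)&(hs[...,1]>190)).astype(np.uint8)
    n,l,st,ce=cv2.connectedComponentsWithStats(m)
    k=1+np.argmax(st[1:,4]);v,u=np.where(l==k);u=u+x0;v=v+y0;print(nm,st[k]+np.array([x0,y0,0,0,0]))
    for r in sorted(set(v)): print((int(r),int(u[v==r].min()),int(u[v==r].max())),end=" ")
    print()
seg(g["img"],(315,310,360,380),"side8")
seg(h["img"],(415,230,450,280),"top8")
seg(cv2.imread("pics/w7.png")[...,::-1].copy(),(230,275,290,360),"w7")
t=s["tcp_pos"]
for nm,q in (("side",g),("top",h)):
    for d in (0,.004,.008,.012):
        m=np.array(t[:2])+R.T@np.array([-d,-.056]);print(nm,d,np.round(px(q,(*m,.095)),1),np.round(px(q,(*m,.05)),1))
```

```text
Traceback (most recent call last):
ValueError: attempt to get argmax of an empty sequence
```

Run:
```python
from h import *
import pickle
f,g,h,s=pickle.load(open("p8.pkl","rb"))
y=np.radians(14.5);R=np.array([[np.cos(y),np.sin(y)],[-np.sin(y),np.cos(y)]])
def seg(im,box,nm):
    x0,y0,x1,y1=box;c=np.ascontiguousarray(im[y0:y1,x0:x1]);hs=cv2.cvtColor(c,cv2.COLOR_RGB2HSV)
    m=((hs[...,0]>15)&(hs[...,0]<30)&(hs[...,1]>145)).astype(np.uint8)
    n,l,st,ce=cv2.connectedComponentsWithStats(m)
    if n<2: print(nm,"none",hs.reshape(-1,3).max(0));return
    k=1+np.argmax(st[1:,4]);v,u=np.where(l==k);u=u+x0;v=v+y0;print(nm,st[k][4])
    for r in sorted(set(v)): print((int(r),int(u[v==r].min()),int(u[v==r].max())),end=" ")
    print()
seg(cv2.imread("pics/side0.png")[...,::-1],(315,320,360,380),"side0")
seg(g["img"],(315,320,360,380),"side8")
seg(cv2.imread("pics/top0.png")[...,::-1],(415,230,450,280),"top0")
seg(cv2.imread("pics/w7.png")[...,::-1],(230,275,290,360),"w7")
t=s["tcp_pos"]
for nm,q in (("side",g),("top",h)):
    for d in (0,.004,.008,.012):
        m=np.array(t[:2])+R.T@np.array([-d,-.056]);print(nm,d,np.round(px(q,(*m,.095)),1),np.round(px(q,(*m,.05)),1))
```

```text
side0 6
(353, 341, 341) (354, 342, 343) (355, 343, 343) (356, 343, 343) (357, 343, 343) 
side8 2
(330, 338, 338) (331, 337, 337) 
top0 68
(247, 428, 428) (248, 427, 431) (249, 422, 432) (250, 421, 432) (251, 422, 432) (252, 422, 430) (253, 422, 430) (254, 422, 430) (255, 423, 424) 
w7 846
(283, 257, 273) (284, 256, 275) (285, 257, 276) (286, 256, 276) (287, 255, 275) (288, 255, 275) (289, 255, 276) (290, 255, 276) (291, 255, 276) (292, 255, 276) (293, 255, 276) (294, 255, 276) (295, 255, 276) (296, 255, 276) (297, 255, 275) (298, 255, 276) (299, 256, 276) (300, 255, 276) (301, 254, 277) (302, 253, 277) (303, 253, 277) (304, 254, 277) (305, 253, 277) (306, 254, 277) (307, 254, 277) (308, 254, 267) (309, 255, 266) (310, 259, 266) (311, 257, 265) (312, 257, 266) (313, 257, 265) (314, 256, 265) (315, 257, 264) (316, 256, 263) (317, 255, 264) (318, 255, 265) (319, 255, 264) (320, 254, 264) (321, 254, 264) (322, 255, 264) (323, 254, 262) (324, 254, 263) (325, 254, 264) (326, 253, 263) (327, 253, 263) (328, 252, 262) (329, 252, 262) (330, 255, 262) (331, 252, 261) (332, 253, 261) (333, 251, 262) (334, 252, 261) (335, 251, 261) (336, 250, 260) (337, 249, 260) (338, 249, 260) (339, 250, 260) (340, 250, 260) (341, 249, 260) (342, 250, 259) (343, 249, 259) (344, 249, 259) (345, 249, 259) (346, 249, 258) (347, 250, 257) (348, 251, 256) 
side 0 [342.5 329.7] [342. 345.]
side 0.004 [340.5 330.6] [340.  345.9]
side 0.008 [338.4 331.5] [338.  346.8]
side 0.012 [336.4 332.4] [336.  347.7]
top 0 [430.6 247.5] [426.5 249.2]
top 0.004 [431.1 249.2] [427.  250.8]
top 0.008 [431.6 250.9] [427.5 252.4]
top 0.012 [432.1 252.6] [427.9 254. ]
```

```bash
python3 -m inch '0 -.1 -.03 0 0 0 0;0 -.2 -.05 0 0 0 0;0 -.2 -.05 0 0 0 0;0 -.2 -.05 0 0 0 0;0 -.2 -.05 0 0 0 0;0 -.2 -.05 0 0 0 0;0 -.2 -.05 0 0 0 0;0 -.2 -.05 0 0 0 0'
python3 - <<'E'
from h import *
y=np.radians(14.5);R=np.array([[np.cos(y),np.sin(y)],[-np.sin(y),np.cos(y)]])
s=sense();print(s["tcp_pos"],s["clock"],s["force"],"drawn",R@(np.array(s["tcp_pos"])[:2]-[.5585,-.1623]))
for k in range(2):
  for c in ("side","top"):
    g=grab_frame(c);P={}
    for t in ("handle_bar","marker_top"):
        r=spotter.pinpoint(g,t)
        if r and r[0]["p"]>.4: P[t]=W(g,r[0]["position"]);print(c,t,round(r[0]["p"],2),P[t].round(4))
    if len(P)==2: print("bar-marker",R@(P["handle_bar"]-P["marker_top"])[:2])
# side columns of the marker upright
g=grab_frame("side");i=g["img"].astype(int)
for v in range(330,346,2): print(v,[tuple(i[v,u]) for u in range(333,346)] if v in(334,338,342) else "")
t=s["tcp_pos"];m=np.array(t[:2])+R.T@np.array([0,-.056]);print(px(g,(*m,.085)),px(g,(*m,.05)))
E
```

```text
clock: 13.9
tcp_pos: [0.527, -0.1704, 0.0776]
orientation: [0.614, 0.789, 0.004, 0.004]
force: [6.8, 1.5, -4.2]
finger_gap: 0.012
finger_force: 59.0
[ 0.52696315 -0.17042531  0.07760311] 13.9 [ 6.75032323  1.53690077 -4.19248682] drawn [-3.25667396e-02  2.96932740e-05]
side handle_bar 0.72 [ 0.5227 -0.1689  0.0935]
side marker_top 0.72 [ 0.5341 -0.2255  0.0982]
bar-marker [0.00315257 0.05767375]
top handle_bar 0.7 [ 0.524  -0.1723  0.0982]
side handle_bar 0.75 [ 0.5228 -0.171   0.0907]
side marker_top 0.7 [ 0.5352 -0.2238  0.092 ]
bar-marker [0.00123481 0.05424348]
top handle_bar 0.51 [ 0.5249 -0.1715  0.0972]
330 
332 
334 [(np.int64(75), np.int64(75), np.int64(75)), (np.int64(46), np.int64(28), np.int64(22)), (np.int64(49), np.int64(34), np.int64(26)), (np.int64(74), np.int64(55), np.int64(36)), (np.int64(95), np.int64(74), np.int64(44)), (np.int64(103), np.int64(80), np.int64(46)), (np.int64(104), np.int64(81), np.int64(50)), (np.int64(108), np.int64(86), np.int64(51)), (np.int64(101), np.int64(80), np.int64(48)), (np.int64(39), np.int64(27), np.int64(20)), (np.int64(43), np.int64
[... 710 characters left out ...]
t64(47), np.int64(28), np.int64(24)), (np.int64(44), np.int64(31), np.int64(21)), (np.int64(55), np.int64(41), np.int64(26)), (np.int64(84), np.int64(63), np.int64(39)), (np.int64(96), np.int64(75), np.int64(43)), (np.int64(103), np.int64(80), np.int64(46)), (np.int64(106), np.int64(83), np.int64(48)), (np.int64(102), np.int64(79), np.int64(46)), (np.int64(78), np.int64(58), np.int64(34)), (np.int64(41), np.int64(27), np.int64(20)), (np.int64(48), np.int64(32), np.int64(25)), (np.int64(45), np.int64(29), np.int64(23)), (np.int64(47), np.int64(30), np.int64(23))]
344 
(np.float64(339.5353852729229), np.float64(334.4490723701106)) (np.float64(339.18508292958643), np.float64(346.2634211291047))
```

```bash
python3 -m inch '0 -.04 -.01 0 0 0 0;0 -.04 -.01 0 0 0 0;0 -.04 -.01 0 0 0 0;0 -.04 -.01 0 0 0 0;0 -.04 -.01 0 0 0 0;0 -.04 -.01 0 0 0 0;0 -.04 -.01 0 0 0 0;0 -.04 -.01 0 0 0 0;0 -.04 -.01 0 0 0 0;0 -.04 -.01 0 0 0 0;0 -.04 -.01 0 0 0 0;0 -.04 -.01 0 0 0 0'
python3 - <<'E'
from h import *
s=sense();print(s["joint_vel"])
y=np.radians(14.5);R=np.array([[np.cos(y),np.sin(y)],[-np.sin(y),np.cos(y)]])
print(R@(np.array(s["tcp_pos"])[:2]-[.5585,-.1623]))
g=grab_frame("side")
print([ [W(g,r["position"]).round(4) for r in spotter.pinpoint(g,t)[:1]] for t in ("handle_bar","marker_top")])
E
```

```text
clock: 15.55
tcp_pos: [0.526, -0.1707, 0.0776]
orientation: [0.614, 0.789, 0.004, 0.004]
force: [6.8, 1.3, -3.1]
finger_gap: 0.0119
finger_force: 59.0
[-9.39509786e-06 -2.00372648e-04 -7.30971753e-04 -3.56982356e-04
 -3.19627933e-04 -9.21959263e-04 -4.87227400e-04]
[-3.35807349e-02 -4.03061860e-05]
[[array([ 0.521 , -0.1685,  0.0946])], [array([ 0.534 , -0.2232,  0.0961])]]
```

```bash
python3 -c "
from plant import ticket
print(ticket.hand_in())"
```

```text
the job is handed in; nothing more can be done
None
```

I handed the job in; it gave no verdict. The smaller stopper is home in the jar's neck and let go, and the arm is holding the pump handle about 34 mm out, with the bar within about 1 mm of the marker by the last side-camera estimate (good to about 4 mm).

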